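Dispense into the staining tray with the tall pump bottle

ROBOT

A 7-joint arm with a two-finger parallel gripper is mounted at the origin on the work surface. World frame = base frame: x ahead of the robot, y to its left, z up, the work surface at z = 0. Lengths are in m, angles in rad, forces in N, time in s.
With the tool pointing down it reaches from about 0.425 to 0.95 m from the base axis. Payload 4.7 kg.
Tool frame: the origin (TCP) lies midway between the tips of the shut fingers; the grasp point (between the pads) lies 19 mm behind it; z points along the fingers, y is the line along which they close (so a half turn about z gives the same grasp; the last joint's range is limited). The gripper opens to 85 mm and grips with 20 to 120 N. Pads are 22 mm wide; open, the fingers measure 114 mm over their backs; the gripper's body (76 mm by 85 mm) begins 54 mm behind the grasp point. The pads swing forward as they close: fully open they stand 13 mm farther back than shut.
Start: joints at [1.198, 0.469, -0.049, 1.532, 0.024, 1.141, -0.082], TCP at [0.228, -0.636, 0.231] pointing down, gripper open.
Joint ranges: [-2.59, 2.59], [-0.33, 1.99], [-1.39, 1.29], [0.1, 2.45], [-1.04, 4.18], [0.21, 1.99], [-2.66, 2.66]. Speed limits (rad/s): [2.57, 2.57, 3.14, 3.14, 3.14, 3.14, 3.14].

INTERFACE

Orientations are given as [roll, pitch, yaw] about the fixed x, y, z axes, in that order (R = Rz(yaw) Ry(pitch) Rx(roll)).
In Python, from station import manip gives the robot as it stands.
- The arm moves only by the tool move_arm, never from a script. Its argument "moves" is a list of rows, each a list of 3 entries, a list of its own where there are three numbers: the shift along the tool's x, y, z normalised to -1 to 1, where 1 is 10 cm, then the turn, a rotation vector about the tool's x, y, z normalised to -1 to 1, where 1 is 180 degrees, then the opening, from -1 (shut) to 1 (fully open). A call has 1 to 5 rows; each row is the pose to reach, as a shift and turn from the pose commanded when the call began, along the tool's axes at that moment, turning the shorter way round; what a row does not reach only later rows make up. A row lasts 1/8 s, in which the tool goes at most 62.5 mm and 10.7 degrees, less where a joint would pass 70% of its speed; a pose out of reach is approached as far as the arm can. A call with a number of a shift or a turn outside -1 to 1 is refused whole. A call with a gripper value outside its range is refused whole. The fingers move at their own pace and stop on an object; "squeeze" is the grip in N (left out, the last holds). Time passes only in rows, so rows that repeat a pose let the fingers close. It gives the time, the measured TCP pose, the force, the opening and the grip force at its end, in the units of the state.
- manip.get_state(): the state, without advancing time (a new reading comes with each control period).
- manip.read_camera(name): name is "scene" or "side" or "wrist"; returns a dict with "pixels" (384x512x3 uint8, blue, green, red), "K" (3x3 intrinsics, pixels), "R" (3x3) and "t" (3): a world point X has camera coordinates R X + t; the wrist camera has in their place "hand_eye" (4x4, takes a point from camera to tool coordinates, whose origin is the TCP and whose axes are the flange's). Camera axes: x right, y down, z forward; pixel columns grow to the right and rows downward; lengths in m; the calibration is good to about 2 mm. A picture is of the moment at which its call begins: read the wrist's pose just before it. There is no depth.
- manip.job_done(): hands the job in; it is judged then, once.
The state is a dict: "time_s": time; "joint_positions": joint angles; "joint_velocities": joint speeds; "tau": joint torques, N m; "eef_pos": TCP position; "orientation": TCP orientation; "wrist_force": force on the tool from outside, world axes, zero at the start; "ft_torque": the same for the moment, N m; "finger_gap": finger opening in m; "finger_force": force on a finger pad.
Only numpy, scipy, OpenCV 4.12 (cv2) and the standard library are available. Lean on these libraries where they do the work, as an engineer would, in place of code of your own. Each camera call takes 0.05 s, during which the arm holds its last target. There are 200 camera calls.

TASK

Slide the open white staining tray along the bench, without lifting it, until the nozzle of the taller pump bottle points down well inside it, then press that bottle's pump head all the way down and let it spring back up. Never work that pump while its nozzle is not over the tray, leave the shorter bottle's pump unpressed, and knock nothing over; the tray finally stands flat on the bench under the nozzle.

Things in the scene. Friction and masses are not known exactly. Their poses are not given: they have to be found in the camera images.
- tray: Open-topped rectangular white plastic staining tray, 120 (its x) by 160 (its y) by 40 mm high, walls 4 mm, about 0.35 kg, loose on the bench between the two pump bottles. Origin: centre of its underside; z up.
- bottle_tall: The taller of two white pump bottles: 72 mm diameter, standing on a round steel foot 84 mm across and 12 mm high that is screwed to the bench; it cannot move. Origin: centre of its foot, on the bench. A grey nozzle tube juts out to its -x side.
- pump_tall (a joint): The tall bottle's sprung pump head: 0 = up (at rest), 0.014 m = fully down; pressing takes 2 N at first and about 9 N at the bottom, and it springs back by itself.
- pump_tall_top (a point): Centre of the flat top of the tall bottle's grey pump head (29 mm diameter, 25 mm high), on the bottle's axis, 232 mm above the bench when up; it moves down with the head.
- pump_tall_tip (a point): Mouth of the tall bottle's nozzle, a 10 mm thick grey tube that leaves the head level, 19 mm below the head's top, and turns down at its end; 115 mm from the bottle's axis towards the bottle's -x, 192 mm above the bench when up. It moves with the head.
- bottle_short: The shorter pump bottle, of the same make and foot; not to be used. Origin: centre of its foot, on the bench. It cannot move.
- pump_short (a joint): The short bottle's sprung pump head: 0 = up, 0.014 m = fully down.
- pump_short_top (a point): Centre of the top of the short bottle's pump head, 162 mm above the bench when up.
- pump_short_tip (a point): Mouth of the short bottle's nozzle, 115 mm from its axis, 122 mm above the bench when up.
- reagent: Loose clear glass bottle with a blue screw cap, 70 mm diameter, 140 mm high, beyond the tray. Origin: centre of its underside, z up.
- amber: Loose brown glass bottle with a black cap, 60 mm diameter, 120 mm high, at the left of the bench. Origin: centre of its underside, z up.
- beaker: Loose steel beaker, 70 mm diameter at the rim, 85 mm high, at the right of the bench. Origin: centre of its underside, z up.
There are look-alikes about, which are no part of the job. What is shaped like the bottle_tall but orange or red is not meant.

How it is judged:
On the way, in this order (a step that is already met when the one before it is completed fails the run):
1. the tray rests under the tall bottle's nozzle while its pump is still up (x of pump_tall_tip in the frame of tray between -0.046 and 0.046 m and y of pump_tall_tip in the frame of tray between -0.066 and 0.066 m and value of joint pump_tall below 0.004 m and linear speed of tray below 0.03 m/s and height (world z) of tray below 0.01 m), for 0.2 s.
2. the tall bottle's pump head is pressed down (11 mm or more of its 14 mm) with the tray under the nozzle (x of pump_tall_tip in the frame of tray between -0.046 and 0.046 m and y of pump_tall_tip in the frame of tray between -0.066 and 0.066 m and value of joint pump_tall above 0.011 m), for 0.1 s.
At the end, for the whole second after the job is handed in: The tall bottle's nozzle mouth is over the inside of the tray, at least 10 mm inside its walls (within 46 mm of the tray's centre along its x, 66 mm along its y); the tray is at rest flat on the bench; both pump heads are back up (within 3 mm) (x of pump_tall_tip in the frame of tray between -0.046 and 0.046 m and y of pump_tall_tip in the frame of tray between -0.066 and 0.066 m and value of joint each of pump_tall, pump_short below 0.003 m and height (world z) of tray below 0.01 m and angle between tray's own z axis and vertical below 0.1 rad and linear speed of tray below 0.02 m/s); the robot touches nothing.
It fails at once if the tall pump is pressed more than 5 mm while its nozzle mouth is not over the tray (value of joint pump_tall above 0.005 m and not (x of pump_tall_tip in the frame of tray between -0.054 and 0.054 m and y of pump_tall_tip in the frame of tray between -0.074 and 0.074 m)).
It fails at once if the short bottle's pump is pressed more than 5 mm (value of joint pump_short above 0.005 m).
It fails at once if a bottle, the beaker or the tray is knocked over (angle between any of reagent, amber, beaker, tray's own z axis and vertical above 0.6 rad).
It fails at once if the tray is lifted off the bench (more than 25 mm) (height (world z) of tray above 0.025 m).
It also fails if it takes over 59 s, if anything falls off the work surface, if the arm or the gripper's body presses on something with over 40 N, if the wrist force passes 120 N, or if a joint passes its speed limit or range.

## Working session

There is one attempt and no reset: what is moved stays moved. The work goes in short steps, Python scripts to look and compute and a tool call to move; the robot and the scene stay as the last step left them, time stands still between calls to the robot, and variables do not carry over. Pictures are saved under pics/ and viewed, at most 10 in all, crops included, and the job is handed in when it is done.

Besides the shell and the picture viewer there is one more tool, called as name(argument=value, ...) on one line, values as JSON. move_arm: Moves the arm, as the interface text tells. Its arguments: {"type":"object","properties":{"moves":{"type":"array"},"squeeze":{"type":"number"}},"required":["moves"]}

```bash
mkdir -p pics
python3 - <<'E'
from station import manip
import cv2,numpy as np,pickle
s=manip.get_state();print(s['time_s'],s['eef_pos'],s['orientation'],s['finger_gap'])
d={n:manip.read_camera(n) for n in('scene','side')}
pickle.dump(d,open('cams.pkl','wb'))
for n in d:
    cv2.imwrite(f'pics/{n}0.png',d[n]['pixels']); print(n,-d[n]['R'].T@d[n]['t'])
E
```

```text
0.0 [ 0.2273151  -0.63494177  0.23025419] [-3.13959434e+00  8.58794984e-05  3.43799939e-01] 0.0854112812789203
scene [ 1.37955824 -0.63936107  0.92362847]
side [0.17452636 0.95305996 0.80810916]
```

View pics/scene0.png

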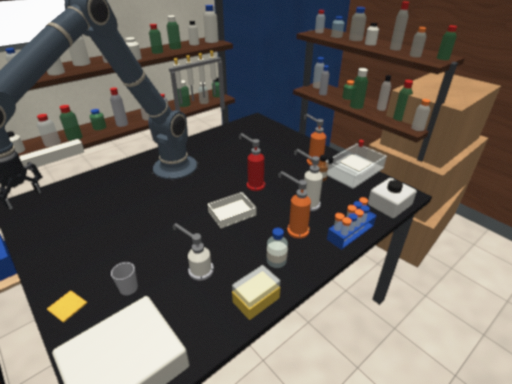

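View pics/side0.png

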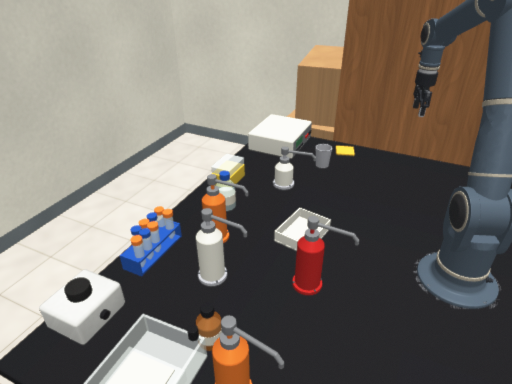

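The scene picture shows the tray at (232,209), the tall white bottle at (313,187) and the short one at (200,262). In the side picture these are at (303,230), (210,250) and (284,172). Orange and red bottles stand nearby. I'll zoom in.

Run:
```python
import cv2,numpy as np,pickle
d=pickle.load(open('cams.pkl','rb'))
a=d['scene']['pixels'][130:230,200:335];b=d['side']['pixels'][190:290,185:335]
f=lambda i:cv2.resize(i,None,fx=5.3,fy=5.3,interpolation=cv2.INTER_CUBIC)
cv2.imwrite('pics/ca.png',f(a));cv2.imwrite('pics/cb.png',f(b))
```

```text
(no output)
```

View pics/ca.png

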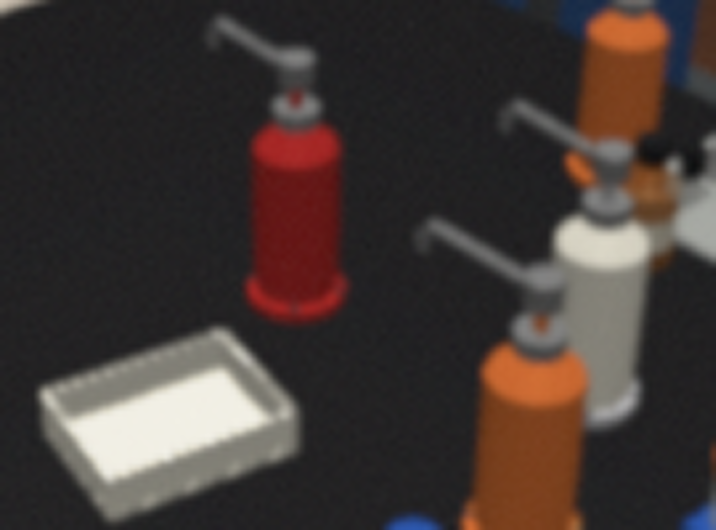

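View pics/cb.png

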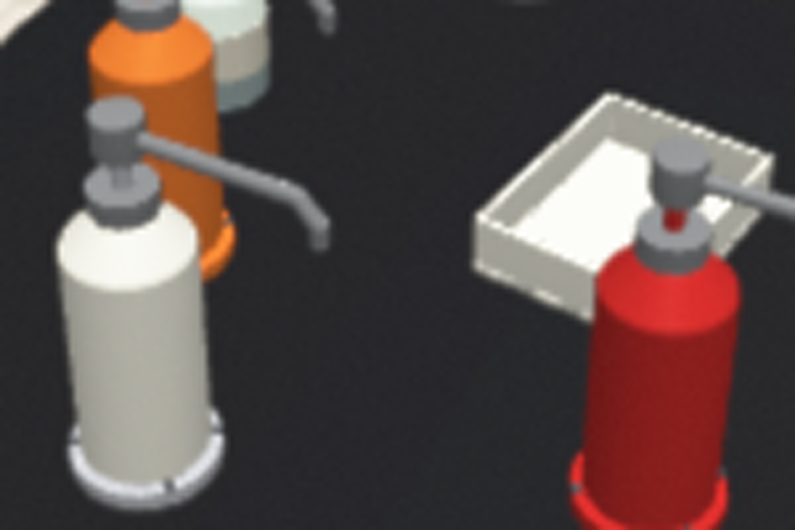

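The crops show the tall head top at about (612,150) in ca and (116,110) in cb. Its nozzle mouth is at (508,125) and (320,245). The tray rim corners in ca are (222,332), (42,395), (296,412) and (108,485).

```bash
cat > h.py <<'E'
import cv2,numpy as np,pickle
d=pickle.load(open('cams.pkl','rb'))
off={'scene':(200,130),'side':(185,190)}
def cast(n,p,z,crop=True):
    p=np.array(p,float)
    if crop:p=p/5.3-.5+off[n]
    c=d[n];C=-c['R'].T@c['t'];r=c['R'].T@np.linalg.solve(c['K'],[*p,1])
    return (C+r*(z-C[2])/r[2])[:2].round(4)
E
python3 - <<'E'
from h import *
for nm,n,p,z in [('top','scene',(612,150),.232),('top','side',(116,110),.232),('tip','scene',(508,127),.192),('tip','side',(320,246),.192),
 ('t_back','scene',(222,330),.04),('t_left','scene',(42,395),.04),('t_right','scene',(297,412),.04),('t_front','scene',(108,487),.04),
 ('t','side',(612,96),.04),('tl','side',(476,217),.04),('tr','side',(775,158),.04),
 ('redtop','scene',(298,55),.232),('redtop','side',(681,155),.232),('redtip','scene',(213,42),.192),
 ('ortop','scene',(544,274),.232),('ortip','scene',(422,245),.192)]: print(nm,n,cast(n,p,z))
for nm,n,p,z in [('ortop','side',(212,182),.232),('ortip','side',(246,195),.192),('or2top','side',(229,324),.232),('or2tip','side',(281,362),.192),('or2top','scene',(319,118),.232),('shorttop','scene',(197,239),.162),('shorttip','scene',(176,232),.122),('shorttop','side',(285,151),.162),('shorttip','side',(314,158),.122),
 ('reag','scene',(278,233),.14),('reag','side',(225,175),.14),('amber','side',(207,312),.12),('beaker','scene',(123,268),.085),('beaker','side',(323,148),.085)]: print(nm,n,cast(n,p,z,False))
E
```

```text
top scene [0.6406 0.2875]
top side [0.6388 0.2898]
tip scene [0.5208 0.3049]
tip side [0.5252 0.2962]
t_back scene [0.4225 0.0897]
t_left scene [ 0.3991 -0.0691]
t_right scene [0.5426 0.0677]
t_front scene [ 0.52   -0.0929]
t side [ 0.5091 -0.0839]
tl side [0.5393 0.0696]
tr side [ 0.3937 -0.0647]
redtop scene [0.3794 0.2071]
redtop side [0.3795 0.2065]
redtip scene [0.2568 0.2159]
ortop scene [0.7193 0.1329]
ortip scene [0.5992 0.1375]
ortop side [0.698  0.1644]
ortip side [0.6071 0.1292]
or2top side [0.415  0.5722]
or2tip side [0.3099 0.5766]
or2top scene [0.4053 0.5782]
shorttop scene [ 0.6604 -0.2712]
shorttip scene [ 0.5484 -0.2875]
shorttop side [ 0.6319 -0.2356]
shorttip side [ 0.5386 -0.3025]
reag scene [ 0.7878 -0.043 ]
reag side [ 0.7653 -0.0201]
amber side [0.5216 0.4911]
beaker scene [ 0.5478 -0.4809]
beaker side [ 0.5526 -0.4715]
```

move_arm(moves=[[[0, 0, -0.3], [0, 0, 0.055], 0], [[0, 0, -0.7], [0, 0, 0.11], 0], [[0, 0, -0.7], [0, 0, 0.156], 0], [[0, 0, -0.7], [0, 0, 0.156], 0]], squeeze=40)

```text
time_s: 0.6
eef_pos: [0.2276, -0.6352, 0.3011]
orientation: [-3.141, 0.0, -0.144]
wrist_force: [0.2, 0.6, -0.3]
finger_gap: 0.0429
finger_force: 0.0
```

move_arm(moves=[[[0.15, -0.5, 0], [0, 0, 0], 0], [[0.25, -1, 0], [0, 0, 0], 0]])

```text
time_s: 0.85
eef_pos: [0.2673, -0.5386, 0.2997]
orientation: [-3.139, 0.001, -0.144]
wrist_force: [1.1, 0.4, 0.5]
finger_gap: 0.0429
finger_force: 0.0
```

move_arm(moves=[[[0.15, -0.5, 0], [0, 0, 0], 0], [[0.25, -1, 0], [0, 0, 0], 0]])

```text
time_s: 1.1
eef_pos: [0.3067, -0.4427, 0.3002]
orientation: [-3.14, 0.001, -0.143]
wrist_force: [0.5, 0.7, 0.2]
finger_gap: 0.0427
finger_force: 0.0
```

move_arm(moves=[[[0.15, -0.5, 0], [0, 0, 0], 0], [[0.25, -1, 0], [0, 0, 0], 0]])

```text
time_s: 1.35
eef_pos: [0.3458, -0.3475, 0.3004]
orientation: [-3.141, 0.001, -0.143]
wrist_force: [0.7, 0.5, 0.2]
finger_gap: 0.0424
finger_force: 0.0
```

move_arm(moves=[[[0.15, -0.5, 0], [0, 0, 0], 0], [[0.25, -1, 0], [0, 0, 0], 0]])

```text
time_s: 1.6
eef_pos: [0.3849, -0.2523, 0.3005]
orientation: [-3.141, 0.001, -0.143]
wrist_force: [0.2, 0.4, 0.3]
finger_gap: 0.0429
finger_force: 0.0
```

move_arm(moves=[[[0.15, -0.5, 0], [0, 0, 0], 0], [[0.25, -1, 0], [0, 0, 0], 0], [[0.25, -1, 0], [0, 0, 0], 0]])

```text
time_s: 1.98
eef_pos: [0.4248, -0.1548, 0.3007]
orientation: [-3.141, 0.001, -0.135]
wrist_force: [-0.1, -0.5, 0.6]
finger_gap: 0.0429
finger_force: 0.0
```

move_arm(moves=[[[0.12, -0.4, 0], [0, 0, 0], 0], [[0.24, -0.8, 0], [0, 0, 0], 0], [[0.24, -0.8, 0.5], [0, 0, 0], 0], [[0.24, -0.8, 1], [0, 0, 0], 0], [[0.24, -0.8, 1], [0, 0, 0], 0]])

```text
time_s: 2.6
eef_pos: [0.4561, -0.0841, 0.1979]
orientation: [-3.142, 0.01, -0.146]
wrist_force: [0.8, -1.0, 0.7]
finger_gap: 0.0426
finger_force: 0.0
```

Run:
```python
from station import manip
import cv2,numpy as np,pickle
s=manip.get_state();c=manip.read_camera('wrist')
print(s['eef_pos'],s['orientation'],c['hand_eye'])
pickle.dump((s,c),open('w.pkl','wb'));cv2.imwrite('pics/w1.png',c['pixels'])
```

```text
[ 0.456122   -0.08407338  0.19787739] [-3.14158204  0.00955299 -0.14568949] [[-3.93726525e-04 -9.47247273e-01 -3.20503429e-01  8.24520153e-02]
 [ 9.99999918e-01 -4.04927987e-04 -3.16987581e-05  3.49802417e-04]
 [-9.97542462e-05 -3.20503415e-01  9.47247355e-01 -1.43142061e-01]
 [ 0.00000000e+00  0.00000000e+00  0.00000000e+00  1.00000000e+00]]
```

View pics/w1.png

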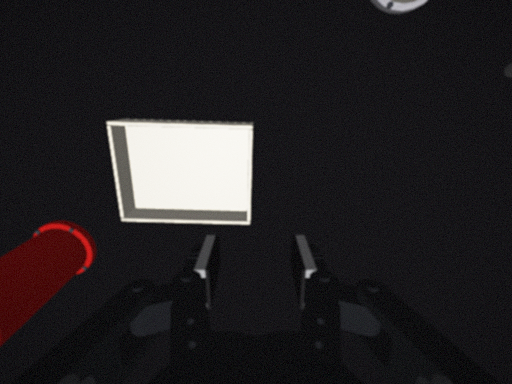

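The wrist view shows the tray's near (-y) wall at column 252, from row 124 to row 222. The red foot is at (65,250).

Run:
```python
import pickle,numpy as np
from scipy.spatial.transform import Rotation as R
s,c=pickle.load(open('w.pkl','rb'))
T=np.eye(4);T[:3,:3]=R.from_euler('xyz',s['orientation']).as_matrix();T[:3,3]=s['eef_pos'];T=T@c['hand_eye']
def f(p,z):
    r=T[:3,:3]@np.linalg.solve(c['K'],[*p,1]);return (T[:3,3]+r*(z-T[2,3])/r[2]).round(4)[:2]
for p,z in [((253,124),.04),((251,223),.04),((108,120),.04),((121,220),.04),((68,222),.012),((93,250),.012)]:print(p,f(p,z))
```

```text
(253, 124) [ 0.515  -0.0909]
(251, 223) [ 0.397  -0.0707]
(108, 120) [0.5422 0.065 ]
(121, 220) [0.4245 0.088 ]
(68, 222) [0.4214 0.1774]
(93, 250) [0.3747 0.1588]
```

move_arm(moves=[[[0, -0.04, 0.5], [0, 0, 0], 0], [[0, -0.04, 1], [0, 0, 0], 0], [[0, -0.04, 1], [0, 0, 0], 0]])

```text
time_s: 3.02
eef_pos: [0.4591, -0.0799, 0.1006]
orientation: [3.141, 0.004, -0.146]
wrist_force: [-0.3, 0.3, 0.7]
finger_gap: 0.043
finger_force: 0.0
```

move_arm(moves=[[[0, 0, 0.3], [0, 0, 0], 0], [[0, 0, 0.6], [0, 0, 0], 0], [[0, 0, 0.82], [0, 0, 0], 0], [[0, 0, 0.82], [0, 0, 0], 0]])

```text
time_s: 3.52
eef_pos: [0.4619, -0.0801, 0.021]
orientation: [3.141, -0.002, -0.147]
wrist_force: [0.2, 0.1, 0.1]
finger_gap: 0.043
finger_force: 0.0
```

move_arm(moves=[[[0, 0, 0.05], [0, 0, 0], 0], [[0, 0, 0.05], [0, 0, 0], -1], [[0, 0, 0.05], [0, 0, 0], -1], [[0, 0, 0.05], [0, 0, 0], -1], [[0, 0, 0.05], [0, 0, 0], -1]], squeeze=40)

```text
time_s: 4.15
eef_pos: [0.4611, -0.0795, 0.0151]
orientation: [3.141, -0.002, -0.145]
wrist_force: [-0.2, -0.1, 5.6]
finger_gap: 0.0033
finger_force: 40.6
```

move_arm(moves=[[[0, 0, 0], [0, 0, 0], -1], [[0, 0, 0], [0, 0, 0], -1]])

```text
time_s: 4.4
eef_pos: [0.4611, -0.0795, 0.0151]
orientation: [3.141, -0.002, -0.145]
wrist_force: [1.1, -1.1, 6.4]
finger_gap: 0.0033
finger_force: 40.6
```

move_arm(moves=[[[0.05, -0.1, 0], [0, 0, 0], -1], [[0.07, -0.25, 0], [0, 0, 0], -1], [[0.07, -0.4, 0], [0, 0, 0], -1], [[0.07, -0.55, 0], [0, 0, 0], -1], [[0.07, -0.7, 0], [0, 0, 0], -1]])

```text
time_s: 5.03
eef_pos: [0.4777, -0.0135, 0.0151]
orientation: [3.138, -0.001, -0.148]
wrist_force: [-0.7, -6.1, 8.6]
finger_gap: 0.0029
finger_force: 40.9
```

move_arm(moves=[[[0, -0.2, 0], [0, 0, 0], -1], [[0, -0.4, 0], [0, 0, 0], -1], [[0, -0.6, 0], [0, 0, 0], -1], [[0, -0.75, 0], [0, 0, 0], -1], [[0, -0.75, 0], [0, 0, 0], -1]])

```text
time_s: 5.65
eef_pos: [0.4892, 0.064, 0.0151]
orientation: [-3.141, -0.002, -0.145]
wrist_force: [-0.8, 1.7, 5.9]
finger_gap: 0.0031
finger_force: 40.6
```

Run:
```python
from station import manip
import cv2,numpy as np
a=manip.read_camera('scene')['pixels'][20:260,100:380];b=manip.read_camera('side')['pixels'][100:340,170:450]
i=np.hstack([a,b]);cv2.imwrite('pics/m1.png',cv2.resize(i,None,fx=1.42,fy=1.42,interpolation=cv2.INTER_CUBIC))
```

```text
(no output)
```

View pics/m1.png

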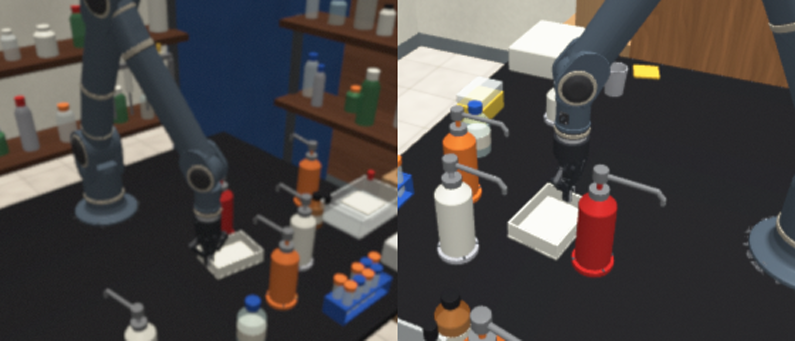

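Tray follows the gripper, and the wrist is clear of the bottles. Continuing.

move_arm(moves=[[[0, -0.15, 0], [0, 0, 0], -1], [[0, -0.3, 0], [0, 0, 0], -1], [[0, -0.45, 0], [0, 0, 0], -1], [[0, -0.6, 0], [0, 0, 0], -1], [[0, -0.7, 0], [0, 0, 0], -1]])

```text
time_s: 6.38
eef_pos: [0.4989, 0.1298, 0.0152]
orientation: [3.138, -0.001, -0.148]
wrist_force: [-0.4, -8.1, 11.9]
finger_gap: 0.0029
finger_force: 41.3
```

move_arm(moves=[[[0, -0.15, 0], [0, 0, 0], -1], [[0, -0.3, 0], [0, 0, 0], -1], [[0, -0.45, 0], [0, 0, 0], -1], [[0, -0.55, 0], [0, 0, 0], -1], [[0, -0.55, 0], [0, 0, 0], -1]])

```text
time_s: 7.0
eef_pos: [0.5072, 0.1861, 0.0152]
orientation: [3.141, -0.001, -0.147]
wrist_force: [-0.5, -1.8, 7.6]
finger_gap: 0.0031
finger_force: 40.7
```

Run:
```python
from station import manip
import cv2,numpy as np
a=manip.read_camera('scene')['pixels'][20:260,100:380];b=manip.read_camera('side')['pixels'][100:340,170:450]
i=np.hstack([a,b]);cv2.imwrite('pics/m2.png',cv2.resize(i,None,fx=1.42,fy=1.42,interpolation=cv2.INTER_CUBIC))
```

```text
(no output)
```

View pics/m2.png

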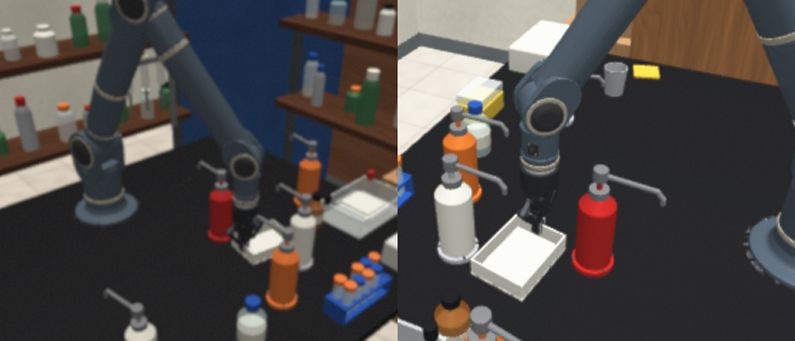

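The tray now lies under the nozzle. I'll release it and rise.

move_arm(moves=[[[0, 0, 0], [0, 0, 0], -0.5], [[0, 0, 0], [0, 0, 0], -0.4], [[0, 0, 0], [0, 0, 0], -0.4], [[0, 0, 0], [0, 0, 0], -0.4]])

```text
time_s: 7.6
eef_pos: [0.5062, 0.1867, 0.0141]
orientation: [3.141, 0.0, -0.146]
wrist_force: [-0.1, 0.1, -0.2]
finger_gap: 0.0257
finger_force: 0.0
```

move_arm(moves=[[[0, 0, -0.2], [0, 0, 0], -0.4], [[0, 0, -0.5], [0, 0, 0], -0.4], [[0, 0, -1], [0, 0, 0], -0.4]])

```text
time_s: 7.98
eef_pos: [0.5051, 0.1861, 0.1139]
orientation: [3.14, 0.003, -0.146]
wrist_force: [1.0, 0.8, 0.5]
finger_gap: 0.0253
finger_force: 0.0
```

move_arm(moves=[[[0, 0, -0.5], [0, 0, 0], -0.4], [[0, 0, -1], [0, 0, 0], -0.4]])

```text
time_s: 8.22
eef_pos: [0.506, 0.1865, 0.2159]
orientation: [3.141, 0.0, -0.146]
wrist_force: [1.0, -0.2, -0.6]
finger_gap: 0.0257
finger_force: 0.0
```

move_arm(moves=[[[0, 0, -0.5], [0, 0, 0], -1], [[0, 0, -1], [0, 0, 0], -1], [[0, 0, -1], [0, 0, 0], -1]])

```text
time_s: 8.6
eef_pos: [0.5082, 0.1878, 0.3188]
orientation: [-3.137, -0.008, -0.146]
wrist_force: [-0.9, -0.4, -0.7]
finger_gap: 0.0
finger_force: 0.0
```

Run:
```python
from station import manip
import cv2,numpy as np,pickle
d={n:manip.read_camera(n) for n in('scene','side')}
pickle.dump(d,open('cams.pkl','wb'))
a=d['scene']['pixels'][130:230,230:345];b=d['side']['pixels'][190:310,180:320]
cv2.imwrite('pics/n.png',np.hstack([cv2.resize(x,None,fx=k,fy=k,interpolation=cv2.INTER_CUBIC) for x,k in((a,3.6),(b,3))]))
```

```text
(no output)
```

View pics/n.png

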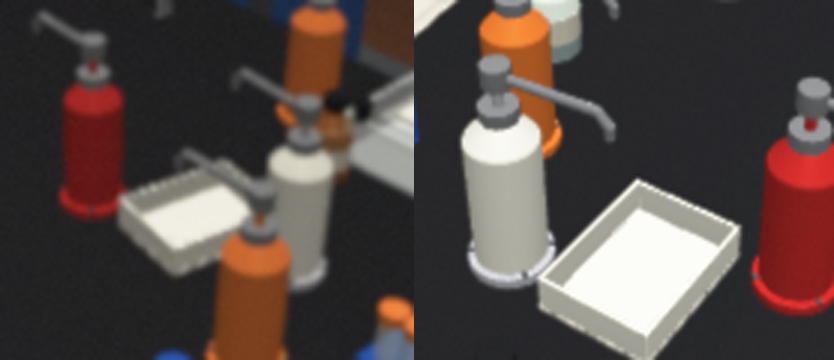

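The tray sits beside the tall bottle's foot. In the side half its rim corners are (639,182), (540,283), (741,230) and (645,337), and the nozzle mouth is (610,134). I'll check the offset.

Run:
```python
from h import *
P=[cast('side',((u-414)/3-.5/3+180,v/3-.5/3+190),.04,False) for u,v in[(639,182),(540,283),(645,337),(741,230)]]
tip=cast('side',((610-414)/3+180,134/3+190),.192,False)
top=cast('side',((493-414)/3+180,66/3+190),.232,False)
c=np.mean(P,0);ey=(P[1]+P[2]-P[0]-P[3]);ey/=np.linalg.norm(ey);ex=np.array([ey[1],-ey[0]])
print(P,c,ey,'tip',tip,top,(tip-c)@ex,(tip-c)@ey)
```

```text
[array([0.5539, 0.1818]), array([0.5752, 0.341 ]), array([0.4635, 0.356 ]), array([0.4373, 0.201 ])] [0.507475 0.26995 ] [0.1494791  0.98876489] tip [0.5264 0.2914] [0.6349 0.2964] 0.015506048849697899 0.0240378987033139
```

move_arm(moves=[[[0.29, -0.3, 0], [0, 0, 0], -1], [[0.58, -0.6, 0], [0, 0, 0], -1]])

```text
time_s: 8.95
eef_pos: [0.5725, 0.2373, 0.3124]
orientation: [3.139, 0.002, -0.147]
wrist_force: [0.0, 1.0, 0.5]
finger_gap: 0.0003
finger_force: 0.0
```

move_arm(moves=[[[0.29, -0.3, 0], [0, 0, 0], -1], [[0.57, -0.59, 0], [0, 0, 0], -1], [[0.57, -0.59, 0.4], [0, 0, 0], -1], [[0.57, -0.59, 0.6], [0, 0, 0], -1], [[0.57, -0.59, 0.6], [0, 0, 0], -1]])

```text
time_s: 9.57
eef_pos: [0.6361, 0.2864, 0.2512]
orientation: [3.138, 0.005, -0.146]
wrist_force: [-0.7, -0.1, 0.3]
finger_gap: 0.0003
finger_force: 0.0
```

Run:
```python
from station import manip
import cv2,numpy as np
print(manip.get_state()['eef_pos'])
a=manip.read_camera('scene')['pixels'][100:220,250:370];b=manip.read_camera('side')['pixels'][150:270,150:270]
cv2.imwrite('pics/p.png',cv2.resize(np.hstack([a,b]),None,fx=3.3,fy=3.3,interpolation=cv2.INTER_CUBIC))
```

```text
[0.63611804 0.28641073 0.2512243 ]
```

View pics/p.png

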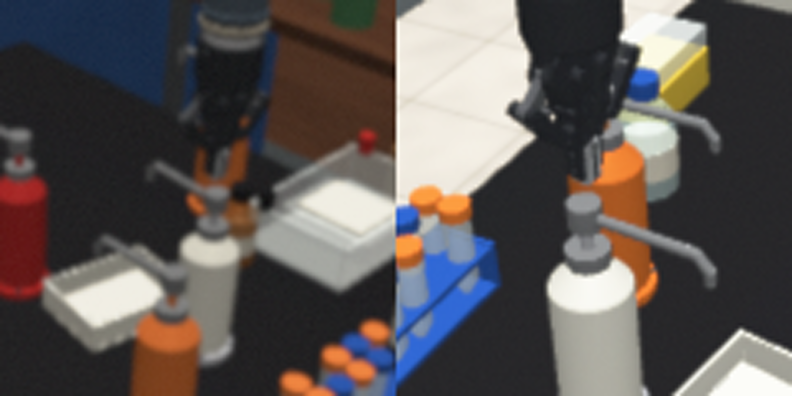

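The shut fingertips hang just above the tall head's centre in both views, so I can press.

move_arm(moves=[[[0.02, -0.03, 0.12], [0, 0, 0], -1], [[0.02, -0.03, 0.2], [0, 0, 0], -1], [[0.02, -0.03, 0.25], [0, 0, 0], -1], [[0.02, -0.03, 0.29], [0, 0, 0], -1]])

```text
time_s: 10.18
eef_pos: [0.6398, 0.2903, 0.2258]
orientation: [3.142, -0.0, -0.146]
wrist_force: [-2.9, -1.1, 4.6]
finger_gap: -0.0001
finger_force: 2.4
```

move_arm(moves=[[[0, 0, 0.02], [0, 0, 0], -1], [[0, 0, 0.04], [0, 0, 0], -1], [[0, 0, 0.04], [0, 0, 0], -1]])

```text
time_s: 10.55
eef_pos: [0.6398, 0.2903, 0.2224]
orientation: [-3.141, -0.001, -0.146]
wrist_force: [-2.5, -0.4, 7.2]
finger_gap: -0.0
finger_force: 3.2
```

move_arm(moves=[[[0, 0, 0.02], [0, 0, 0], -1], [[0, 0, 0.04], [0, 0, 0], -1], [[0, 0, 0.055], [0, 0, 0], -1], [[0, 0, 0.055], [0, 0, 0], -1], [[0, 0, 0.055], [0, 0, 0], -1]])

```text
time_s: 11.18
eef_pos: [0.6399, 0.2903, 0.2181]
orientation: [-3.141, -0.001, -0.146]
wrist_force: [-4.1, -2.6, 9.9]
finger_gap: 0.0004
finger_force: 5.0
```

move_arm(moves=[[[0, 0, 0.02], [0, 0, 0], -1], [[0, 0, 0.03], [0, 0, 0], -1], [[0, 0, 0.03], [0, 0, 0], -1]])

```text
time_s: 11.55
eef_pos: [0.6399, 0.2904, 0.218]
orientation: [-3.141, -0.003, -0.147]
wrist_force: [-7.9, -4.3, 18.8]
finger_gap: -0.0003
finger_force: 9.9
```

move_arm(moves=[[[0, 0, -0.1], [0, 0, 0], -1], [[0, 0, -0.2], [0, 0, 0], -1], [[0, 0, -0.4], [0, 0, 0], -1], [[0, 0, -0.8], [0, 0, 0], -1], [[0, 0, -1], [0, 0, 0], -1]])

```text
time_s: 12.18
eef_pos: [0.6408, 0.2909, 0.3158]
orientation: [-3.139, -0.003, -0.146]
wrist_force: [0.7, -0.4, 0.8]
finger_gap: 0.0001
finger_force: 0.0
```

move_arm(moves=[[[0, 0, 0], [0, 0, 0], -1], [[0, 0, 0], [0, 0, 0], -1], [[0, 0, 0], [0, 0, 0], -1], [[0, 0, 0], [0, 0, 0], -1]])

```text
time_s: 12.68
eef_pos: [0.6397, 0.2901, 0.3117]
orientation: [3.141, 0.001, -0.146]
wrist_force: [-0.3, -0.1, 0.4]
finger_gap: 0.0001
finger_force: 0.0
```

Run:
```python
from station import manip
import cv2,numpy as np
s=manip.get_state();print(s['eef_pos'],s['wrist_force'])
a=manip.read_camera('scene')['pixels'][100:280,170:370];b=manip.read_camera('side')['pixels'][140:320,150:350]
cv2.imwrite('pics/z.png',cv2.resize(np.hstack([a,b]),None,fx=2,fy=2,interpolation=cv2.INTER_CUBIC))
```

```text
[0.63968133 0.29008251 0.3117205 ] [-0.31308139 -0.11369118  0.38202202]
```

View pics/z.png

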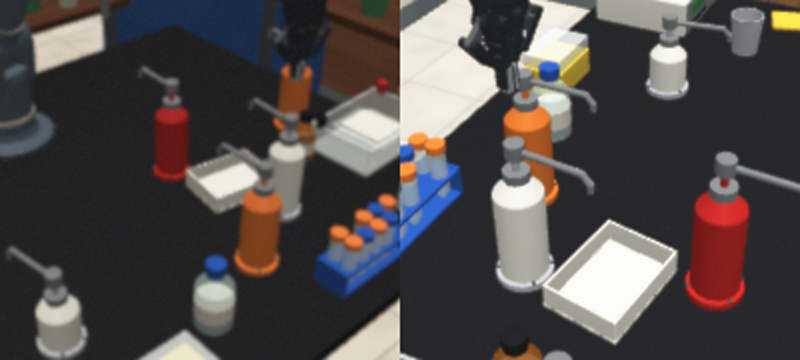

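The pump hit its stop at z 0.218 with 18.8 N and has sprung back up. The tray is unmoved, everything is standing, and the gripper is clear.

```bash
python3 -c "
from station import manip
print(manip.job_done())"
```

```text
the job is handed in; nothing more can be done
None
```

I slid the tray under the tall bottle's nozzle, pressed that pump to its stop and let it spring back up; nothing was knocked over and the job is handed in, though no verdict came back.

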